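Steady the rocking hop scale

ROBOT

A 6-joint arm with a two-finger parallel gripper is mounted at the origin on the work surface. World frame = base frame: x ahead of the robot, y to its left, z up, the work surface at z = 0. Lengths are in mm, angles in rad, forces in N, time in s.
With the tool pointing down it reaches from about 275 to 750 mm from the base axis. Payload 10.2 kg.
Tool frame: the origin (TCP) lies at the very end of the fingers, on their centre line; the grasp point (between the pads) lies 19 mm behind it; z points along the fingers, y is the line along which they close (so a half turn about z gives the same grasp; the last joint's range is limited). The gripper opens to 85 mm and grips with 20 to 120 N. Pads are 22 mm wide; open, the fingers measure 114 mm over their backs; the gripper's body (76 mm by 85 mm) begins 54 mm behind the grasp point. The pads swing forward as they close: fully open they stand 13 mm farther back than shut.
Start: joints at [-1.464, 0.313, 1.498, -0, 1.331, -0.223], TCP at [170.011, -496.717, 207.394] pointing down, gripper open.
Joint ranges: [-2.94, 2.94], [-0.97, 2.17], [0.19, 2.56], [-1.23, 4.37], [0.02, 3.11], [-2.88, 2.88]. Speed limits (rad/s): [2.39, 2.39, 3.01, 3.14, 3.14, 3.14].

INTERFACE

Orientations are given as a unit quaternion [w, x, y, z].
In Python, from rig import telemetry, optics, ctrl gives the robot as it stands.
- The arm moves only by the tool servo_tool, never from a script. Its argument "deltas" is a list of rows, each a list of 3 entries, a list of its own where there are three numbers: the shift along the tool's x, y, z in units of 20 cm (1.0 is 20 cm), then the turn, a rotation vector about the tool's x, y, z in units of 90 degrees (1.0 is 90 degrees), then the opening, from 0 (shut) to 1 (fully open). A call has 1 to 8 rows; each row shifts and turns the commanded pose from where the row before left it, along the tool's axes as they then stand; what a row does not reach is not made up. A row lasts 1/10 s, in which the tool goes at most 50 mm and 8.59 degrees, less where a joint would pass 70% of its speed; a pose out of reach is approached as far as the arm can. A call with a number of a shift or a turn outside -1 to 1 is refused whole. A call with a gripper value outside its range is refused whole. The fingers move at their own pace and stop on an object; "squeeze" is the grip in N (left out, the last holds). Time passes only in rows, so rows that do not move let the fingers close. It gives the time, the measured TCP pose, the force, the opening and the grip force at its end, in the units of the state.
- telemetry.sense(): the state, without advancing time (a new reading comes with each control period).
- optics.capture(name): name is "side" or "top" or "wrist"; returns the picture (420x560x3 uint8, blue, green, red); there is no depth.
- optics.camera_model(name): a dict with "vfov" (degrees; the focal length in pixels is half the picture's height over the tangent of half this angle, whatever the lens; pixels are square), "cx", "cy" (the principal point, pixels), "dist" ([k1, k2, p1, p2, k3] as OpenCV has them; the pictures are not rectified), "R" (3x3) and "t" (3): a world point X has camera coordinates R X + t; the wrist camera has in their place "mount" (4x4, takes a point from camera to tool coordinates, whose origin is the TCP and whose axes are the flange's). Camera axes: x right, y down, z forward; pixel columns grow to the right and rows downward; lengths in mm; the calibration is good to about 2 mm. A picture is of the moment at which its call begins: read the wrist's pose just before it. camera_model takes no time and is no camera call.
- ctrl.finish_job(): hands the job in; it is judged then, once.
The state is a dict: "time_s": time; "joints": joint angles; "dq": joint speeds; "tau": joint torques, N m; "eef_pos": TCP position; "ee_rot": TCP orientation; "force": force on the tool from outside, world axes, zero at the start; "wrist_torque": the same for the moment, N m; "grip_width": opening from 0.0 (shut) to 1.0 (fully open); "grip_force": force on a finger pad.
Only numpy, scipy, OpenCV 4.12 (cv2) and the standard library are available. Lean on these libraries where they do the work, as an engineer would, in place of code of your own. Each camera call takes 0.05 s, during which the arm holds its last target. There are 200 camera calls.

TASK

The square weighing plate of the hop scale rocks at one corner: press down on its corners with a fingertip, one after another, until you feel the one that rocks, then press the sloping shim tab just outside that corner down flat. Leave the other three shims as they are, and pick nothing up: the plate stays in place and the little brass weight stays standing on it. Do not disturb the jar or the cup.

Things in the scene. Friction and masses are not known exactly. Their poses are not given: they have to be found in the camera images.
- base: The hop scale's grey round base, 296 mm across, 12 mm thick, fixed on the table at any yaw; origin at the centre of its underside, on the table top. It carries four feet, one under each plate corner, 54 mm from the centre on the diagonals, and a shim outside each corner. All four corners look alike.
- plate: Loose square steel plate, 124 x 124 x 7 mm, 0.84 kg, level on four feet, top 41 mm above the table. Origin: centre of its underside. Three corners are firm under presses up to 25 N. One, any of them, found only by pressing, is on a weak foot: 3 to 4 N tips the plate about 4 degrees, the pressed corner point sinks about 4 mm to a stop, and springs back when let go.
- corner_1 (a point): Point on the plate's top face to press at its (+x, +y) corner, 45 mm from the plate's centre along each of its sides (24 mm in from the corner on the diagonal). Shim 1 belongs to this corner.
- corner_2 (a point): Point on the plate's top face to press at its (-x, +y) corner, 45 mm from the plate's centre along each of its sides (24 mm in from the corner on the diagonal). Shim 2 belongs to this corner.
- corner_3 (a point): Point on the plate's top face to press at its (-x, -y) corner, 45 mm from the plate's centre along each of its sides (24 mm in from the corner on the diagonal). Shim 3 belongs to this corner.
- corner_4 (a point): Point on the plate's top face to press at its (+x, -y) corner, 45 mm from the plate's centre along each of its sides (24 mm in from the corner on the diagonal). Shim 4 belongs to this corner.
- shim_1 (a joint): Angle of the steel shim at plate corner 1: 0 = tab raised (the start), grows as it is pressed down, 0.33 rad = flat on its dark ledge. Stiff hinge: about 7 N at the tab point moves it, and it stays where left. Only the rocking corner's shim goes flat, propping that corner; a firm corner's shim jams at 0.11 rad and stays there, which spoils the job.
- tab_1 (a point): Point to press on top of shim 1's tab, a steel tongue 28 mm wide, 50 mm long, sticking out on the plate's diagonal beyond corner 1 and sloping up away from the plate. Hinge 92 mm from the base's centre, this point 34 mm further out along the tab: 37 mm above the table when raised, 26 mm when flat, with hardly any sideways shift.
- shim_2 (a joint): Angle of the steel shim at plate corner 2: 0 = tab raised (the start), grows as it is pressed down, 0.33 rad = flat on its dark ledge. Stiff hinge: about 7 N at the tab point moves it, and it stays where left. Only the rocking corner's shim goes flat, propping that corner; a firm corner's shim jams at 0.11 rad and stays there, which spoils the job.
- tab_2 (a point): Point to press on top of shim 2's tab, a steel tongue 28 mm wide, 50 mm long, sticking out on the plate's diagonal beyond corner 2 and sloping up away from the plate. Hinge 92 mm from the base's centre, this point 34 mm further out along the tab: 37 mm above the table when raised, 26 mm when flat, with hardly any sideways shift.
- shim_3 (a joint): Angle of the steel shim at plate corner 3: 0 = tab raised (the start), grows as it is pressed down, 0.33 rad = flat on its dark ledge. Stiff hinge: about 7 N at the tab point moves it, and it stays where left. Only the rocking corner's shim goes flat, propping that corner; a firm corner's shim jams at 0.11 rad and stays there, which spoils the job.
- tab_3 (a point): Point to press on top of shim 3's tab, a steel tongue 28 mm wide, 50 mm long, sticking out on the plate's diagonal beyond corner 3 and sloping up away from the plate. Hinge 92 mm from the base's centre, this point 34 mm further out along the tab: 37 mm above the table when raised, 26 mm when flat, with hardly any sideways shift.
- shim_4 (a joint): Angle of the steel shim at plate corner 4: 0 = tab raised (the start), grows as it is pressed down, 0.33 rad = flat on its dark ledge. Stiff hinge: about 7 N at the tab point moves it, and it stays where left. Only the rocking corner's shim goes flat, propping that corner; a firm corner's shim jams at 0.11 rad and stays there, which spoils the job.
- tab_4 (a point): Point to press on top of shim 4's tab, a steel tongue 28 mm wide, 50 mm long, sticking out on the plate's diagonal beyond corner 4 and sloping up away from the plate. Hinge 92 mm from the base's centre, this point 34 mm further out along the tab: 37 mm above the table when raised, 26 mm when flat, with hardly any sideways shift.
- weight_mid (a point): Middle (22 mm up) of a small brass test weight, 28 mm across and 44 mm high, about 0.2 kg, standing loose near the middle of the weighing plate, where it stays.
- jar_mid (a point): Middle (47 mm up) of a jar of hops, 74 mm across, 94 mm high, standing on the table to the left; leave it alone.
- cup_mid (a point): Middle (42 mm up) of a white cup, 76 mm across, 85 mm high, standing on the table to the right; leave it alone.
There are look-alikes about, which are no part of the job. What is shaped like the plate but blue or green is not meant.

How it is judged:
By the outcome, as a careful person would: the job done as asked, in the order asked, and still so for the second after the job is handed in, with the robot touching nothing.
It also fails if it takes over 58 s, if anything falls off the work surface, if the arm or the gripper's body presses on something with over 40 N, if the wrist force passes 120 N, or if a joint passes its speed limit or range.

## Working session

There is one attempt and no reset: what is moved stays moved. The work goes in short steps, Python scripts to look and compute and a tool call to move; the robot and the scene stay as the last step left them, time stands still between calls to the robot, and variables do not carry over. Pictures are saved under pics/ and viewed, at most 10 in all, crops included, and the job is handed in when it is done.

Besides the shell and the picture viewer there is one more tool, called as name(argument=value, ...) on one line, values as JSON. servo_tool: Moves the arm, as the interface text tells. Its arguments: {"type":"object","properties":{"deltas":{"type":"array"},"squeeze":{"type":"number"}},"required":["deltas"]}

```bash
mkdir -p pics
cat > h.py <<'E'
import numpy as np, cv2
from rig import telemetry, optics, ctrl
def K(m):
    f=210/np.tan(np.radians(m['vfov'])/2); return np.array([[f,0,m['cx']],[0,f,m['cy']],[0,0,1.]])
def cast(name,px,z):
    m=optics.camera_model(name); R=np.array(m['R']);t=np.array(m['t'])
    u=cv2.undistortPoints(np.array(px,float).reshape(-1,1,2),K(m),np.array(m['dist'])).reshape(-1,2)
    d=np.c_[u,np.ones(len(u))]@R; c=-R.T@t
    return c+d*((z-c[2])/d[:,2])[:,None]
def proj(name,X):
    m=optics.camera_model(name)
    return cv2.projectPoints(np.array(X,float).reshape(-1,1,3),cv2.Rodrigues(np.array(m['R']))[0],np.array(m['t'],float),K(m),np.array(m['dist']))[0].reshape(-1,2)
E
python3 - <<'E'
from h import *
s=telemetry.sense(); print(s['time_s'],s['eef_pos'],s['ee_rot'],s['force'])
a=optics.capture('top');b=optics.capture('side')
cv2.imwrite('pics/top.png',a);cv2.imwrite('pics/side.png',b)
E
```

```text
0.0 [ 169.97891849 -496.40799613  206.81415873] [-6.69735433e-04  9.86431748e-01  1.64170506e-01  4.43223644e-05] [-0.70215983  0.28051074  0.61529687]
```

View pics/top.png

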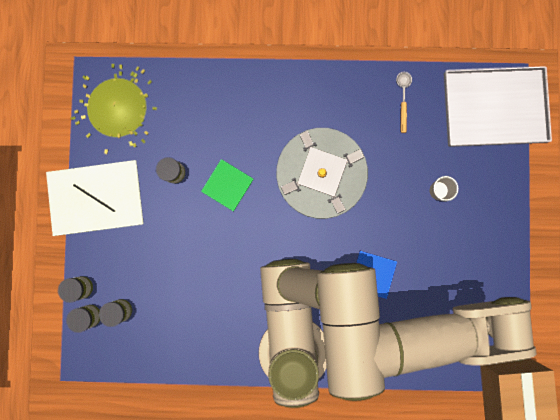

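View pics/side.png

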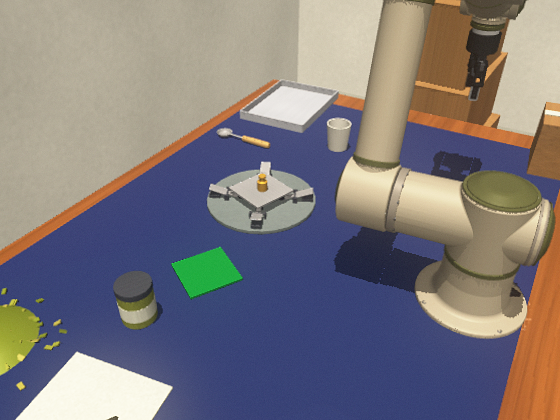

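Top view candidates are the plate on the grey base (322,172), green square (227,185), blue square (378,270), white sheet (95,198) and tray (497,105). By description it is the pale plate on the grey base, with the brass weight at (322,173). The tabs are near (307,140), (354,157), (337,205) and (289,186).

Run:
```python
from h import *
a=cv2.imread('pics/top.png')
hsv=cv2.cvtColor(a,cv2.COLOR_BGR2HSV)
m=((a.min(2)>185)).astype(np.uint8); m[:,:270]=0;m[:,375:]=0;m[:120]=0;m[225:]=0
m=cv2.morphologyEx(m,cv2.MORPH_OPEN,np.ones((7,7)))
cs,_=cv2.findContours(m,0,2); c=max(cs,key=cv2.contourArea)
r=cv2.minAreaRect(c); print(r)
box=cast('top',cv2.boxPoints(r),41); print(box.round(1), box.mean(0)); e=np.diff(box,axis=0)[:,:2]; print(np.linalg.norm(e,axis=1),np.degrees(np.arctan2(e[:,1],e[:,0])))
b=((abs(a.astype(int).max(2)-a.min(2))<40)&(a.max(2)>90)).astype(np.uint8);b[:,:270]=0;b[:,375:]=0;b[:120]=0;b[225:]=0
c2=max(cv2.findContours(b,0,2)[0],key=cv2.contourArea); (cc,rr)=cv2.minEnclosingCircle(c2); print(cc,rr,cv2.fitEllipse(c2)); print(cast('top',[cc,cv2.fitEllipse(c2)[0]],12))
ctr=box.mean(0)[:2]; th=np.arctan2(*e[0][::-1])
big=cv2.resize(a[115:230,265:380],None,fx=5,fy=5,interpolation=2)
for k in range(4):
    d=np.array([np.cos(th+np.pi/4+k*np.pi/2),np.sin(th+np.pi/4+k*np.pi/2)])
    for rad,z in((63.6,41),(126,37)):
        P=np.r_[ctr+rad*d,z]; p=proj('top',P)[0]; print(k,P.round(1),p.round(1))
        q=((p-[265,115]+.5)*5).astype(int); cv2.circle(big,tuple(map(int,q)),4,(0,0,255),1)
cv2.imwrite('pics/crop.png',big)
print(optics.camera_model('wrist')['mount'])
```

```text
((321.9730224609375, 171.0775909423828), (39.0118293762207, 38.847564697265625), 19.179006576538086)
[[ 5.378e+02  1.000e-01  4.100e+01]
 [ 6.554e+02 -3.810e+01  4.100e+01]
 [ 6.166e+02 -1.554e+02  4.100e+01]
 [ 4.994e+02 -1.168e+02  4.100e+01]] [577.31139917 -77.54420177  41.        ]
[123.73208093 123.60093515 123.44489555] [ -17.99192604 -108.29374861  161.78223115]
(321.5520324707031, 172.70399475097656) 46.199031829833984 ((321.57659912109375, 172.6734619140625), (90.923095703125, 91.41162872314453), 101.70632934570312)
[[575.39209708 -77.57258111  12.        ]
 [575.49234003 -77.64992462  12.        ]]
0 [634.  -48.7  41. ] [313.2 153.1]
0 [689.6 -20.3  37. ] [304.5 135.8]
1 [548.4 -20.9  41. ] [303.9 179.8]
1 [520.1  34.7  37. ] [286.2 188.5]
2 [ 520.6 -106.4   41. ] [330.8 189.1]
2 [ 465.1 -134.8   37. ] [339.4 206.9]
3 [ 606.2 -134.2   41. ] [340.  162.3]
3 [ 634.5 -189.8   37. ] [357.6 153.9]
[[ 1.04547959e-03 -9.55955740e-01 -2.93508994e-01  7.44978083e+01]
 [ 9.99999389e-01  1.10505414e-03 -3.71501038e-05 -4.23564982e-01]
 [ 3.59857183e-04 -2.93508776e-01  9.55956311e-01 -1.66352663e+02]
 [ 0.00000000e+00  0.00000000e+00  0.00000000e+00  1.00000000e+00]]
```

View pics/crop.png

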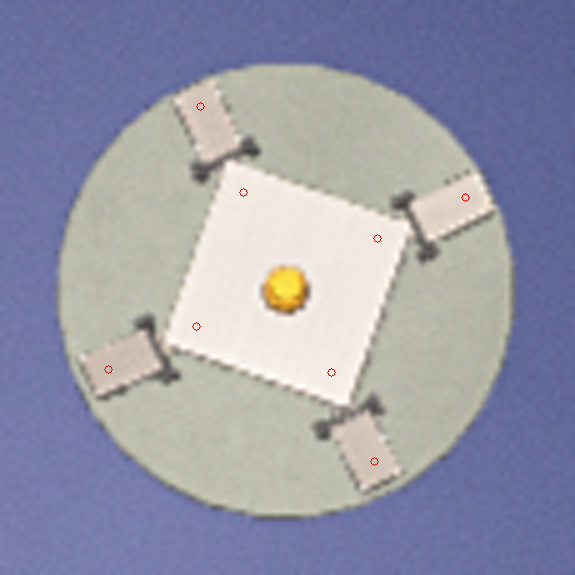

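The markers fall on all four press points and tabs, so the plate is confirmed. I'll shut the gripper and move above the nearest corner.

servo_tool(deltas=[[[0.176, -0.098, 0.0], [0, 0, 0], 0], [[0.176, -0.098, 0.0], [0, 0, 0], 0], [[0.176, -0.098, 0.0], [0, 0, 0], 0], [[0.176, -0.098, 0.0], [0, 0, 0], 0], [[0.176, -0.098, 0.0], [0, 0, 0], 0], [[0.176, -0.098, 0.03], [0, 0, 0], 0], [[0.176, -0.098, 0.03], [0, 0, 0], 0], [[0.176, -0.098, 0.03], [0, 0, 0], 0]])

```text
time_s: 0.9
eef_pos: [386.4, -255.7, 189.1]
ee_rot: [-0.0, 0.986, 0.164, -0.0]
force: [0.9, -1.3, -0.1]
grip_width: -0.002
grip_force: 0.0
```

servo_tool(deltas=[[[0.176, -0.098, 0.07], [0, 0, 0], 0], [[0.176, -0.098, 0.07], [0, 0, 0], 0], [[0.176, -0.098, 0.07], [0, 0, 0], 0], [[0.176, -0.098, 0.07], [0, 0, 0], 0], [[0.176, -0.098, 0.07], [0, 0, 0], 0], [[0, 0, 0], [0, 0, 0], 0], [[0, 0, 0], [0, 0, 0], 0]])

```text
time_s: 1.6
eef_pos: [520.3, -107.0, 118.9]
ee_rot: [-0.0, 0.986, 0.165, -0.001]
force: [0.6, -0.1, -0.5]
grip_width: 0.004
grip_force: 0.0
```

```bash
cat >> h.py <<'E'
from scipy.spatial.transform import Rotation as Ro
def st():
    s=telemetry.sense(); q=s['ee_rot']; return s,Ro.from_quat([q[1],q[2],q[3],q[0]]).as_matrix()
def to(P):
    s,R=st(); return (R.T@(np.array(P)-s['eef_pos'])/200).round(3)
def wcast(img_px,z,s,R):
    m=optics.camera_model('wrist'); M=np.array(m['mount'])
    u=cv2.undistortPoints(np.array(img_px,float).reshape(-1,1,2),K(m),np.array(m['dist'])).reshape(-1,2)
    d=np.c_[u,np.ones(len(u))]@(R@M[:3,:3]).T; c=s['eef_pos']+R@M[:3,3]
    return c+d*((z-c[2])/d[:,2])[:,None]
E
python3 - <<'E'
from h import *
s,R=st(); print(s['time_s'],s['eef_pos'],s['force'],R.round(3))
a=optics.capture('wrist');cv2.imwrite('pics/w1.png',a)
print(to([520.6,-106.4,60]))
m=optics.camera_model('wrist');M=np.array(m['mount'])
for P in ([634,-48.7,41],[548.4,-20.9,41],[520.6,-106.4,41],[606.2,-134.2,41],[465.1,-134.8,37],[520.1,34.7,37]):
    X=M[:3,:3].T@(R.T@(np.array(P)-s['eef_pos'])-M[:3,3]); print(P,(K(m)@(X/X[2])).round(0))
E
```

```text
1.6 [ 520.27997261 -106.98640592  118.88635678] [ 0.56565047 -0.06517437 -0.47538697] [[ 0.946  0.325 -0.001]
 [ 0.325 -0.946  0.   ]
 [-0.001 -0.001 -1.   ]]
[ 0.005 -0.006  0.297]
[634, -48.7, 41] [261.  40.   1.]
[548.4, -20.9, 41] [194. 141.   1.]
[520.6, -106.4, 41] [285. 207.   1.]
[606.2, -134.2, 41] [355. 118.   1.]
[465.1, -134.8, 37] [294. 270.   1.]
[520.1, 34.7, 37] [121. 152.   1.]
```

View pics/w1.png

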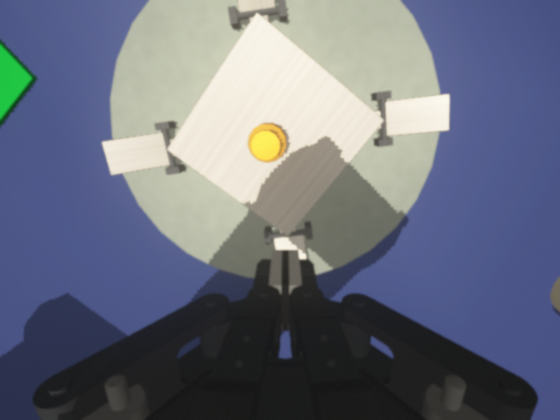

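The wrist view agrees with the map: plate corners at about (175,148), (258,15), (383,120) and (288,232). Weight at (266,145), fingertip above the near corner. Now I'll descend gently.

servo_tool(deltas=[[[0.0025, -0.003, 0.15], [0, 0, 0], 0], [[0.0025, -0.003, 0.15], [0, 0, 0], 0], [[0, 0, 0.05], [0, 0, 0], 0], [[0, 0, 0.01], [0, 0, 0], 0], [[0, 0, 0], [0, 0, 0], 0]])

```text
time_s: 2.15
eef_pos: [521.4, -106.8, 48.5]
ee_rot: [0.0, 0.986, 0.164, 0.001]
force: [-0.6, -0.4, 0.2]
grip_width: -0.003
grip_force: 0.0
```

servo_tool(deltas=[[[0, 0, 0.01], [0, 0, 0], 0], [[0, 0, 0.005], [0, 0, 0], 0], [[0, 0, 0.005], [0, 0, 0], 0]])

```text
time_s: 2.45
eef_pos: [521.2, -106.1, 43.9]
ee_rot: [0.0, 0.986, 0.164, 0.0]
force: [1.2, 0.8, -0.2]
grip_width: 0.002
grip_force: 0.0
```

servo_tool(deltas=[[[0, 0, 0.005], [0, 0, 0], 0], [[0, 0, 0], [0, 0, 0], 0]])

```text
time_s: 2.65
eef_pos: [521.0, -105.9, 42.4]
ee_rot: [-0.0, 0.986, 0.164, -0.0]
force: [0.3, -0.4, 0.5]
grip_width: 0.001
grip_force: 0.0
```

servo_tool(deltas=[[[0, 0, 0.005], [0, 0, 0], 0], [[0, 0, 0], [0, 0, 0], 0]])

```text
time_s: 2.85
eef_pos: [521.0, -106.0, 41.3]
ee_rot: [-0.0, 0.986, 0.164, -0.0]
force: [-0.3, -0.3, 1.0]
grip_width: 0.002
grip_force: 0.0
```

servo_tool(deltas=[[[0, 0, 0.004], [0, 0, 0], 0], [[0, 0, 0], [0, 0, 0], 0]])

```text
time_s: 3.05
eef_pos: [520.9, -106.0, 40.5]
ee_rot: [-0.0, 0.986, 0.164, -0.0]
force: [0.0, 0.4, 0.1]
grip_width: 0.004
grip_force: 0.0
```

servo_tool(deltas=[[[0, 0, 0.004], [0, 0, 0], 0], [[0, 0, 0], [0, 0, 0], 0]])

```text
time_s: 3.25
eef_pos: [520.9, -105.9, 39.7]
ee_rot: [-0.0, 0.986, 0.164, -0.0]
force: [0.9, -0.1, 0.3]
grip_width: -0.004
grip_force: 0.0
```

servo_tool(deltas=[[[0, 0, 0.004], [0, 0, 0], 0], [[0, 0, 0], [0, 0, 0], 0]])

```text
time_s: 3.45
eef_pos: [520.9, -106.0, 38.9]
ee_rot: [-0.0, 0.986, 0.164, -0.0]
force: [-0.7, -1.0, 0.1]
grip_width: -0.0
grip_force: 0.0
```

servo_tool(deltas=[[[0, 0, 0.004], [0, 0, 0], 0], [[0, 0, 0], [0, 0, 0], 0]])

```text
time_s: 3.65
eef_pos: [521.0, -106.0, 38.1]
ee_rot: [-0.0, 0.986, 0.164, -0.0]
force: [0.3, -1.5, 0.3]
grip_width: -0.002
grip_force: 0.0
```

servo_tool(deltas=[[[0, 0, 0.004], [0, 0, 0], 0], [[0, 0, 0], [0, 0, 0], 0]])

```text
time_s: 3.85
eef_pos: [520.9, -106.0, 37.3]
ee_rot: [-0.0, 0.986, 0.164, -0.0]
force: [-0.3, 0.0, 0.6]
grip_width: 0.0
grip_force: 0.0
```

Run:
```python
from h import *
s,R=st(); print(s['eef_pos'],s['force'],s['tau'])
a=optics.capture('wrist');b=optics.capture('side')
c=b[130:250,190:350]; 
o=np.hstack([cv2.resize(c,(560,420),interpolation=2)])
cv2.imwrite('pics/p2.png',o);cv2.imwrite('pics/p2w.png',a)
```

```text
[ 520.91861655 -105.97748391   37.29070489] [-0.32201592  0.04534825  0.64995718] [-4.37612442e-03 -4.53911412e+01 -2.06476700e+01  8.91152172e-05
 -1.81686954e-02  1.70437113e-05]
```

View pics/p2.png

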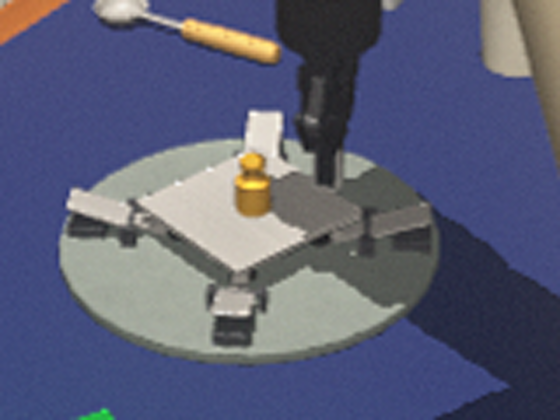

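Run:
```python
from h import *
P=[[634,-48.7,41],[548.4,-20.9,41],[520.6,-106.4,41],[606.2,-134.2,41],[520.9,-106,37.3],[520.9,-106,60],[577,-77.5,41]]
print(((proj('side',P)-[190,130])*3.5).round(0))
```

```text
[[163. 199.]
 [238. 249.]
 [328. 204.]
 [253. 158.]
 [328. 209.]
 [328. 184.]
 [246. 202.]]
```

View pics/p2w.png

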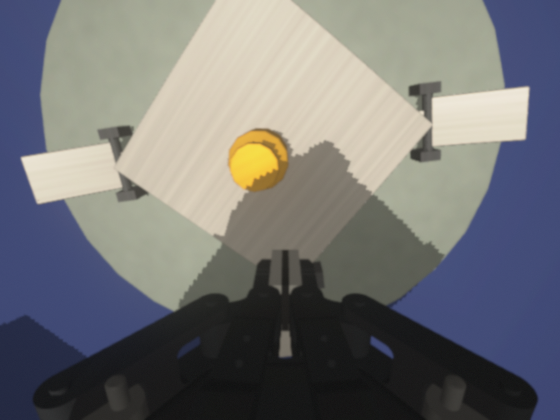

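Run:
```python
from h import *
m=optics.camera_model('wrist');M=np.array(m['mount'])
for x in (-11,0,11):
  for z in (0,-10,-20,-30):
    X=M[:3,:3].T@(np.array([x,0,z])-M[:3,3]); print(x,z,(K(m)@(X/X[2])).round(0)[:2])
s=telemetry.sense();print(s['grip_width'])
```

```text
-11 0 [285. 262.]
-11 -10 [286. 270.]
-11 -20 [286. 279.]
-11 -30 [286. 289.]
0 0 [286. 246.]
0 -10 [286. 253.]
0 -20 [286. 261.]
0 -30 [286. 270.]
11 0 [286. 228.]
11 -10 [286. 235.]
11 -20 [286. 242.]
11 -30 [286. 250.]
-0.0016447525525954726
```

The fingertip appears about 20 mm above the reported TCP: its end is at side-crop (327,187), where the TCP would be at (328,209). It hasn't touched yet, so I'll keep descending by force.

servo_tool(deltas=[[[0, 0, 0.01], [0, 0, 0], 0], [[0, 0, 0.01], [0, 0, 0], 0], [[0, 0, 0], [0, 0, 0], 0]])

```text
time_s: 4.25
eef_pos: [520.8, -105.9, 33.0]
ee_rot: [-0.0, 0.986, 0.164, -0.0]
force: [0.0, -0.5, -0.6]
grip_width: -0.002
grip_force: 0.0
```

servo_tool(deltas=[[[0, 0, 0.01], [0, 0, 0], 0], [[0, 0, 0], [0, 0, 0], 0]])

```text
time_s: 4.45
eef_pos: [520.8, -105.9, 31.1]
ee_rot: [-0.0, 0.986, 0.164, -0.0]
force: [0.4, -0.5, 0.3]
grip_width: -0.003
grip_force: 0.0
```

servo_tool(deltas=[[[0, 0, 0.01], [0, 0, 0], 0], [[0, 0, 0], [0, 0, 0], 0]])

```text
time_s: 4.65
eef_pos: [520.9, -106.0, 29.2]
ee_rot: [-0.0, 0.986, 0.164, -0.0]
force: [-0.1, 0.5, 0.5]
grip_width: 0.001
grip_force: 0.0
```

servo_tool(deltas=[[[0, 0, 0.005], [0, 0, 0], 0], [[0, 0, 0.005], [0, 0, 0], 0], [[0, 0, 0], [0, 0, 0], 0]])

```text
time_s: 4.95
eef_pos: [520.9, -106.0, 27.2]
ee_rot: [-0.0, 0.986, 0.164, -0.0]
force: [0.7, -0.2, -0.5]
grip_width: 0.001
grip_force: 0.0
```

servo_tool(deltas=[[[0, 0, 0.005], [0, 0, 0], 0], [[0, 0, 0.003], [0, 0, 0], 0], [[0, 0, 0], [0, 0, 0], 0]])

```text
time_s: 5.25
eef_pos: [520.9, -106.0, 25.7]
ee_rot: [-0.0, 0.986, 0.164, -0.0]
force: [0.0, 0.3, -0.1]
grip_width: -0.002
grip_force: 0.0
```

servo_tool(deltas=[[[0, 0, 0.004], [0, 0, 0], 0], [[0, 0, 0.003], [0, 0, 0], 0], [[0, 0, 0], [0, 0, 0], 0]])

```text
time_s: 5.55
eef_pos: [520.9, -106.0, 24.3]
ee_rot: [-0.0, 0.986, 0.164, -0.0]
force: [-0.8, 0.3, -0.2]
grip_width: 0.0
grip_force: 0.0
```

servo_tool(deltas=[[[0, 0, 0.005], [0, 0, 0], 0], [[0, 0, 0], [0, 0, 0], 0]])

```text
time_s: 5.75
eef_pos: [520.9, -106.0, 23.3]
ee_rot: [-0.0, 0.986, 0.164, -0.0]
force: [0.2, -0.3, -0.3]
grip_width: -0.002
grip_force: 0.0
```

servo_tool(deltas=[[[0, 0, 0.005], [0, 0, 0], 0], [[0, 0, 0], [0, 0, 0], 0]])

```text
time_s: 5.95
eef_pos: [520.9, -106.0, 22.3]
ee_rot: [-0.0, 0.986, 0.164, -0.0]
force: [-0.3, 0.4, 0.9]
grip_width: -0.004
grip_force: 0.0
```

servo_tool(deltas=[[[0, 0, 0.005], [0, 0, 0], 0], [[0, 0, 0], [0, 0, 0], 0]])

```text
time_s: 6.15
eef_pos: [520.9, -106.0, 21.3]
ee_rot: [-0.0, 0.986, 0.164, -0.0]
force: [0.7, 0.8, -0.4]
grip_width: -0.003
grip_force: 0.0
```

Run:
```python
from h import *
s,R=st(); print(s['eef_pos'],s['force'])
b=optics.capture('side'); cv2.imwrite('pics/p3.png',cv2.resize(b[130:250,190:350],(800,600),interpolation=2))
```

```text
[ 520.91945046 -105.95538874   21.26955938] [ 0.68399627  0.8000151  -0.40598508]
```

View pics/p3.png

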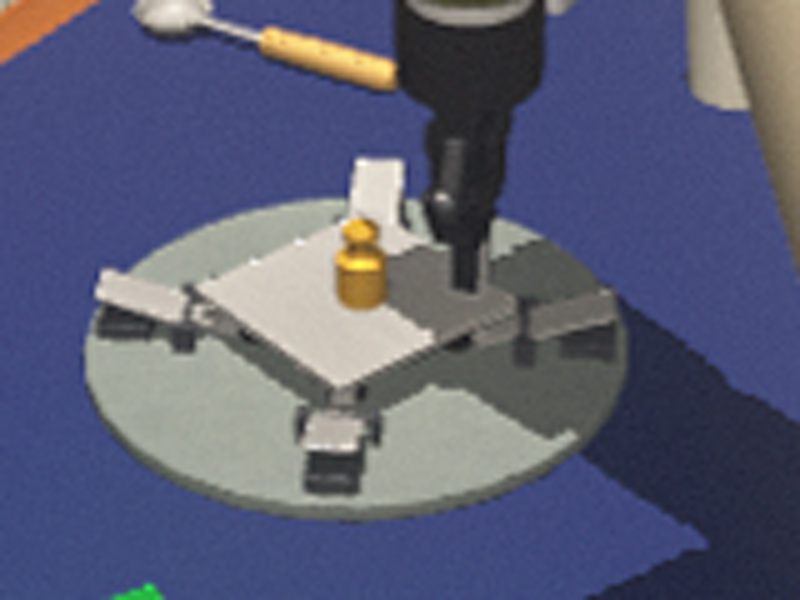

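The fingertip's end is now at (467,290). The plate-top press point projects to row 291, so contact is imminent.

servo_tool(deltas=[[[0, 0, 0.005], [0, 0, 0], 0], [[0, 0, 0], [0, 0, 0], 0]])

```text
time_s: 6.4
eef_pos: [520.9, -105.9, 20.3]
ee_rot: [-0.0, 0.986, 0.164, -0.0]
force: [0.7, 0.1, -0.6]
grip_width: -0.001
grip_force: 0.0
```

servo_tool(deltas=[[[0, 0, 0.005], [0, 0, 0], 0], [[0, 0, 0], [0, 0, 0], 0]])

```text
time_s: 6.6
eef_pos: [520.9, -106.0, 19.3]
ee_rot: [-0.0, 0.986, 0.164, -0.0]
force: [-0.3, 0.6, 0.7]
grip_width: -0.006
grip_force: 0.0
```

servo_tool(deltas=[[[0, 0, 0.004], [0, 0, 0], 0], [[0, 0, 0], [0, 0, 0], 0]])

```text
time_s: 6.8
eef_pos: [520.9, -106.0, 18.5]
ee_rot: [-0.0, 0.986, 0.164, -0.0]
force: [0.7, 0.6, 0.2]
grip_width: -0.0
grip_force: 0.0
```

servo_tool(deltas=[[[0, 0, 0.004], [0, 0, 0], 0], [[0, 0, 0], [0, 0, 0], 0]])

```text
time_s: 7.0
eef_pos: [520.9, -106.0, 17.7]
ee_rot: [-0.0, 0.986, 0.164, -0.0]
force: [-1.0, 0.3, 0.1]
grip_width: -0.0
grip_force: 0.0
```

servo_tool(deltas=[[[0, 0, 0.004], [0, 0, 0], 0], [[0, 0, 0], [0, 0, 0], 0]])

```text
time_s: 7.2
eef_pos: [521.1, -106.0, 17.2]
ee_rot: [0.0, 0.986, 0.164, 0.0]
force: [-0.4, 0.5, 2.8]
grip_width: 0.0
grip_force: 1.3
```

servo_tool(deltas=[[[0, 0, 0.004], [0, 0, 0], 0], [[0, 0, 0], [0, 0, 0], 0]])

```text
time_s: 7.4
eef_pos: [521.1, -106.1, 17.1]
ee_rot: [0.0, 0.986, 0.164, 0.0]
force: [-4.5, 0.5, 12.5]
grip_width: 0.0
grip_force: 5.6
```

Contact came at reported TCP z≈17.2. The force reached 12.5 N with almost no sinking, so this near corner is firm. Next is the far corner, lifting over the weight.

servo_tool(deltas=[[[0, 0, -0.18], [0, 0, 0], 0], [[0, 0, -0.2], [0, 0, 0], 0], [[0.157, -0.022, 0], [0, 0, 0], 0], [[0.157, -0.022, 0], [0, 0, 0], 0], [[0.157, -0.022, 0], [0, 0, 0], 0], [[0.157, -0.022, 0], [0, 0, 0], 0], [[0, 0, 0], [0, 0, 0], 0]])

```text
time_s: 8.1
eef_pos: [636.1, -47.0, 91.5]
ee_rot: [-0.0, 0.986, 0.165, 0.0]
force: [-0.5, 0.3, -0.7]
grip_width: -0.004
grip_force: 0.0
```

servo_tool(deltas=[[[0, 0, 0.14], [0, 0, 0], 0], [[0, 0, 0.14], [0, 0, 0], 0], [[0, 0, 0.05], [0, 0, 0], 0], [[0, 0, 0.015], [0, 0, 0], 0], [[0, 0, 0], [0, 0, 0], 0]])

```text
time_s: 8.6
eef_pos: [634.4, -49.0, 23.9]
ee_rot: [0.0, 0.986, 0.164, 0.0]
force: [-0.2, -0.2, 0.7]
grip_width: -0.0
grip_force: 0.0
```

servo_tool(deltas=[[[0, 0, 0.015], [0, 0, 0], 0], [[0, 0, 0.01], [0, 0, 0], 0], [[0, 0, 0], [0, 0, 0], 0]])

```text
time_s: 8.9
eef_pos: [634.2, -48.7, 18.4]
ee_rot: [0.0, 0.986, 0.164, 0.0]
force: [-0.3, -0.2, -0.1]
grip_width: -0.001
grip_force: 0.0
```

servo_tool(deltas=[[[0, 0, 0.006], [0, 0, 0], 0], [[0, 0, 0], [0, 0, 0], 0]])

```text
time_s: 9.1
eef_pos: [634.3, -48.7, 17.2]
ee_rot: [0.0, 0.986, 0.164, 0.0]
force: [1.1, 1.0, 0.8]
grip_width: 0.002
grip_force: 0.4
```

servo_tool(deltas=[[[0, 0, 0.004], [0, 0, 0], 0], [[0, 0, 0], [0, 0, 0], 0]])

```text
time_s: 9.3
eef_pos: [634.3, -48.7, 17.1]
ee_rot: [0.0, 0.986, 0.164, 0.0]
force: [-3.0, 0.9, 7.3]
grip_width: 0.002
grip_force: 3.5
```

This corner is firm too (7.3 N, no sink). Next I'll lift and turn 90° for the side corners, after checking the wrist range.

servo_tool(deltas=[[[0, 0, -0.18], [0, 0, 0], 0], [[0, 0, -0.2], [0, 0, 0], 0], [[0, 0, 0], [0, 0, 0], 0]])

```text
time_s: 9.6
eef_pos: [636.8, -49.2, 98.0]
ee_rot: [0.002, 0.986, 0.164, 0.004]
force: [0.5, 0.6, 0.5]
grip_width: 0.002
grip_force: 0.0
```

Run:
```python
from h import *
s,R=st(); print(s['joints'],s['eef_pos'])
print(to([606.2,-134.2,95]))
# after +90 turn about tool z
for sg in(1,-1):
  print(sg,(R@Ro.from_rotvec([0,0,sg*np.pi/2]).as_matrix()).round(2))
```

```text
[-2.60296224e-01  6.49782712e-01  1.27283657e+00  5.10548678e-06
  1.20915875e+00  9.80511464e-01] [636.76978346 -49.24081014  97.97889107]
[-0.282  0.352  0.015]
1 [[ 0.32 -0.95  0.01]
 [-0.95 -0.32 -0.  ]
 [ 0.01 -0.01 -1.  ]]
-1 [[-0.32  0.95  0.01]
 [ 0.95  0.32 -0.  ]
 [-0.01  0.01 -1.  ]]
```

servo_tool(deltas=[[[0, 0, 0], [0, 0, -0.092], 0], [[0, 0, 0], [0, 0, -0.092], 0], [[0, 0, 0], [0, 0, -0.092], 0], [[0, 0, 0], [0, 0, -0.092], 0], [[0, 0, 0], [0, 0, -0.092], 0], [[0, 0, 0], [0, 0, -0.092], 0], [[0, 0, 0], [0, 0, -0.092], 0], [[0, 0, 0], [0, 0, -0.092], 0]])

```text
time_s: 10.4
eef_pos: [633.9, -48.6, 91.6]
ee_rot: [-0.0, 0.734, 0.679, -0.0]
force: [-0.1, 0.6, 0.1]
grip_width: -0.002
grip_force: 0.0
```

servo_tool(deltas=[[[0, 0, 0], [0, 0, -0.088], 0], [[0, 0, 0], [0, 0, -0.088], 0], [[0, 0, 0], [0, 0, -0.088], 0], [[-0.12, -0.091, 0], [0, 0, 0], 0], [[-0.12, -0.091, 0], [0, 0, 0], 0], [[-0.119, -0.09, 0], [0, 0, 0], 0], [[0, 0, 0.05], [0, 0, 0], 0], [[0, 0, 0], [0, 0, 0], 0]])

```text
time_s: 11.2
eef_pos: [605.0, -134.1, 80.5]
ee_rot: [-0.001, 0.582, 0.813, -0.0]
force: [-0.5, 0.6, 0.0]
grip_width: -0.002
grip_force: 0.0
```

Run:
```python
from h import *
s,R=st(); print(R.round(3),s['eef_pos'],to([606.2,-134.2,22]))
```

```text
[[-0.323  0.946 -0.003]
 [ 0.946  0.323  0.001]
 [ 0.002 -0.002 -1.   ]] [ 605.02800675 -134.0937505    80.48000942] [-0.003  0.006  0.292]
```

servo_tool(deltas=[[[0, 0, 0.13], [0, 0, 0], 0], [[0, 0, 0.12], [0, 0, 0], 0], [[0, 0, 0.04], [0, 0, 0], 0], [[0, 0, 0.01], [0, 0, 0], 0], [[0, 0, 0], [0, 0, 0], 0]])

```text
time_s: 11.7
eef_pos: [606.4, -133.9, 22.9]
ee_rot: [0.0, 0.581, 0.814, 0.0]
force: [-0.3, -0.2, 0.2]
grip_width: -0.004
grip_force: 0.0
```

servo_tool(deltas=[[[0, 0, 0.006], [0, 0, 0], 0], [[0, 0, 0.003], [0, 0, 0], 0], [[0, 0, 0], [0, 0, 0], 0]])

```text
time_s: 12.0
eef_pos: [606.1, -134.3, 20.9]
ee_rot: [0.0, 0.581, 0.814, 0.0]
force: [0.1, -0.1, -0.2]
grip_width: -0.001
grip_force: 0.0
```

servo_tool(deltas=[[[0, 0, 0.01], [0, 0, 0], 0], [[0, 0, 0.005], [0, 0, 0], 0], [[0, 0, 0], [0, 0, 0], 0]])

```text
time_s: 12.3
eef_pos: [605.9, -134.2, 17.3]
ee_rot: [-0.0, 0.581, 0.814, -0.0]
force: [-0.6, 1.1, 0.6]
grip_width: -0.001
grip_force: 0.0
```

servo_tool(deltas=[[[0, 0, 0.005], [0, 0, 0], 0], [[0, 0, 0], [0, 0, 0], 0]])

```text
time_s: 12.5
eef_pos: [606.0, -134.3, 17.1]
ee_rot: [0.0, 0.581, 0.814, -0.0]
force: [-1.9, 0.5, 5.7]
grip_width: -0.002
grip_force: 3.3
```

servo_tool(deltas=[[[0, 0, 0.004], [0, 0, 0], 0], [[0, 0, 0], [0, 0, 0], 0]])

```text
time_s: 12.7
eef_pos: [606.0, -134.3, 17.1]
ee_rot: [0.0, 0.581, 0.814, -0.0]
force: [-5.0, 1.1, 12.0]
grip_width: 0.005
grip_force: 6.2
```

Firm at 12 N, which leaves the left corner. I'll press it to confirm.

servo_tool(deltas=[[[0, 0, -0.18], [0, 0, 0], 0], [[0, 0, -0.2], [0, 0, 0], 0], [[0.157, -0.022, 0], [0, 0, 0], 0], [[0.157, -0.022, 0], [0, 0, 0], 0], [[0.157, -0.022, 0], [0, 0, 0], 0], [[0.157, -0.022, 0], [0, 0, 0], 0], [[0, 0, 0], [0, 0, 0], 0]])

```text
time_s: 13.4
eef_pos: [547.1, -18.3, 91.7]
ee_rot: [-0.001, 0.58, 0.814, 0.0]
force: [0.9, -1.3, 0.8]
grip_width: -0.004
grip_force: 0.0
```

servo_tool(deltas=[[[0, 0, 0.14], [0, 0, 0], 0], [[0, 0, 0.14], [0, 0, 0], 0], [[0, 0, 0.05], [0, 0, 0], 0], [[0, 0, 0.02], [0, 0, 0], 0], [[0, 0, 0], [0, 0, 0], 0]])

```text
time_s: 13.9
eef_pos: [549.0, -21.4, 22.0]
ee_rot: [0.0, 0.582, 0.814, 0.0]
force: [-1.1, -0.1, 1.3]
grip_width: -0.002
grip_force: 0.0
```

servo_tool(deltas=[[[0, 0, 0.01], [0, 0, 0], 0], [[0, 0, 0], [0, 0, 0], 0]])

```text
time_s: 14.1
eef_pos: [549.0, -21.2, 20.3]
ee_rot: [0.001, 0.581, 0.814, 0.0]
force: [0.3, -0.1, 0.5]
grip_width: 0.003
grip_force: 0.0
```

servo_tool(deltas=[[[0, 0, 0.01], [0, 0, 0], 0], [[0, 0, 0.005], [0, 0, 0], 0], [[0, 0, 0], [0, 0, 0], 0]])

```text
time_s: 14.4
eef_pos: [548.7, -21.1, 16.9]
ee_rot: [0.0, 0.581, 0.814, 0.0]
force: [-0.5, 1.2, 3.0]
grip_width: 0.002
grip_force: 1.6
```

servo_tool(deltas=[[[0, 0, 0.005], [0, 0, 0], 0], [[0, 0, 0], [0, 0, 0], 0]])

```text
time_s: 14.6
eef_pos: [548.7, -21.0, 15.8]
ee_rot: [0.0, 0.581, 0.814, 0.0]
force: [-0.5, 2.3, 4.2]
grip_width: -0.0
grip_force: 2.2
```

servo_tool(deltas=[[[0, 0, 0.004], [0, 0, 0], 0], [[0, 0, 0], [0, 0, 0], 0]])

```text
time_s: 14.8
eef_pos: [548.7, -20.9, 14.9]
ee_rot: [0.0, 0.581, 0.814, 0.0]
force: [-1.6, 2.0, 4.6]
grip_width: -0.001
grip_force: 2.4
```

It sinks under about 4 N, so this is the rocking corner. I'll lift gently and move over its tab at (520,35).

servo_tool(deltas=[[[0, 0, -0.015], [0, 0, 0], 0], [[0, 0, -0.015], [0, 0, 0], 0], [[0, 0, -0.1], [0, 0, 0], 0], [[0, 0, -0.13], [0, 0, 0], 0], [[0.155, -0.022, 0], [0, 0, 0], 0], [[0.155, -0.022, 0], [0, 0, 0], 0], [[0, 0, 0], [0, 0, 0], 0]])

```text
time_s: 15.5
eef_pos: [518.4, 37.1, 66.7]
ee_rot: [-0.001, 0.58, 0.814, -0.0]
force: [-1.0, -0.9, 0.3]
grip_width: -0.0
grip_force: 0.0
```

servo_tool(deltas=[[[0, 0, 0.12], [0, 0, 0], 0], [[0, 0, 0.07], [0, 0, 0], 0], [[0, 0, 0], [0, 0, 0], 0]])

```text
time_s: 15.8
eef_pos: [519.2, 34.4, 27.2]
ee_rot: [-0.002, 0.582, 0.814, -0.001]
force: [-0.8, -0.6, -0.2]
grip_width: 0.004
grip_force: 0.0
```

Run:
```python
from h import *
s,R=st(); print(s['eef_pos'],to([520.1,34.7,22]))
b=optics.capture('side'); cv2.imwrite('pics/p4.png',cv2.resize(b[130:250,190:350],(800,600),interpolation=2))
print((proj('side',[[520.1,34.7,37],[520,34.7,48]])-[190,130])*5)
```

```text
[519.1894652   34.40386028  27.19143152] [-0.     0.005  0.026]
[[327.99986918 433.83907397]
 [327.58052851 416.14940952]]
```

View pics/p4.png

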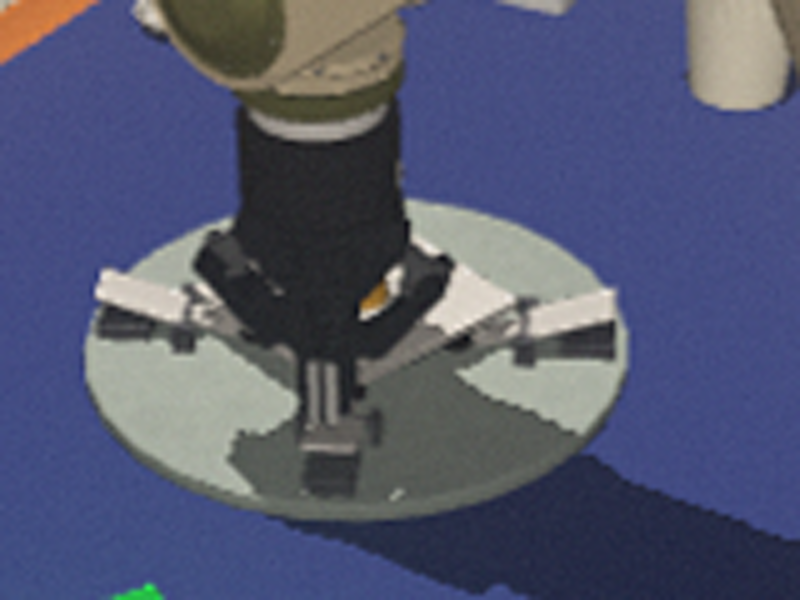

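The fingertip at (325,425) is centred over the tab at (330,440). Now I'll press down.

servo_tool(deltas=[[[0, 0.004, 0.02], [0, 0, 0], 0], [[0, 0, 0.02], [0, 0, 0], 0], [[0, 0, 0.01], [0, 0, 0], 0], [[0, 0, 0.01], [0, 0, 0], 0], [[0, 0, 0], [0, 0, 0], 0]])

```text
time_s: 16.35
eef_pos: [521.0, 35.0, 16.8]
ee_rot: [0.0, 0.581, 0.814, 0.0]
force: [0.2, 0.5, -0.4]
grip_width: -0.0
grip_force: 0.0
```

servo_tool(deltas=[[[0, 0, 0.01], [0, 0, 0], 0], [[0, 0, 0.01], [0, 0, 0], 0], [[0, 0, 0.01], [0, 0, 0], 0], [[0, 0, 0], [0, 0, 0], 0]])

```text
time_s: 16.75
eef_pos: [521.1, 35.2, 11.1]
ee_rot: [0.0, 0.581, 0.814, 0.0]
force: [-0.1, 1.7, 2.9]
grip_width: -0.001
grip_force: 1.4
```

servo_tool(deltas=[[[0, 0, 0.01], [0, 0, 0], 0], [[0, 0, 0.01], [0, 0, 0], 0], [[0, 0, 0.01], [0, 0, 0], 0], [[0, 0, 0], [0, 0, 0], 0]])

```text
time_s: 17.15
eef_pos: [521.1, 35.3, 5.0]
ee_rot: [0.0, 0.581, 0.814, 0.0]
force: [-0.4, 1.7, 3.1]
grip_width: 0.0
grip_force: 1.3
```

servo_tool(deltas=[[[0, 0, 0.007], [0, 0, 0], 0], [[0, 0, 0.005], [0, 0, 0], 0], [[0, 0, 0], [0, 0, 0], 0]])

```text
time_s: 17.45
eef_pos: [521.0, 35.3, 2.6]
ee_rot: [0.0, 0.581, 0.814, 0.0]
force: [-0.5, 2.9, 3.0]
grip_width: -0.004
grip_force: 1.8
```

servo_tool(deltas=[[[0, 0, 0.005], [0, 0, 0], 0], [[0, 0, 0], [0, 0, 0], 0]])

```text
time_s: 17.65
eef_pos: [521.1, 35.3, 1.9]
ee_rot: [0.0, 0.581, 0.814, 0.0]
force: [-2.4, 4.3, 8.8]
grip_width: -0.0
grip_force: 4.3
```

servo_tool(deltas=[[[0, 0, 0.007], [0, 0, 0], 0], [[0, 0, 0], [0, 0, 0], 0], [[0, 0, 0], [0, 0, 0], 0]])

```text
time_s: 17.95
eef_pos: [521.2, 35.3, 1.5]
ee_rot: [0.0, 0.581, 0.814, 0.0]
force: [-6.4, 4.3, 20.1]
grip_width: -0.004
grip_force: 10.0
```

It has bottomed out at 20 N. I'll lift straight up, move clear and check.

servo_tool(deltas=[[[0, 0, -0.02], [0, 0, 0], 0], [[0, 0, -0.1], [0, 0, 0], 0], [[0, 0, -0.2], [0, 0, 0], 0], [[0, 0, -0.2], [0, 0, 0], 0], [[0, 0, -0.2], [0, 0, 0], 0], [[-0.1, -0.2, 0], [0, 0, 0], 0], [[-0.1, -0.2, 0], [0, 0, 0], 0], [[-0.1, -0.2, 0], [0, 0, 0], 0]])

```text
time_s: 18.75
eef_pos: [425.5, -61.5, 143.9]
ee_rot: [0.0, 0.581, 0.814, -0.0]
force: [-0.6, -1.2, 0.8]
grip_width: -0.001
grip_force: 0.0
```

servo_tool(deltas=[[[-0.1, -0.2, 0], [0, 0, 0], 0], [[0, 0, 0], [0, 0, 0], 0], [[0, 0, 0], [0, 0, 0], 0]])

```text
time_s: 19.05
eef_pos: [395.4, -93.1, 144.1]
ee_rot: [0.0, 0.582, 0.813, 0.0]
force: [0.0, 0.4, -0.1]
grip_width: 0.0
grip_force: 0.0
```

Run:
```python
from h import *
b=optics.capture('side'); cv2.imwrite('pics/p5.png',cv2.resize(b[130:250,190:350],(800,600),interpolation=2))
```

```text
(no output)
```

View pics/p5.png

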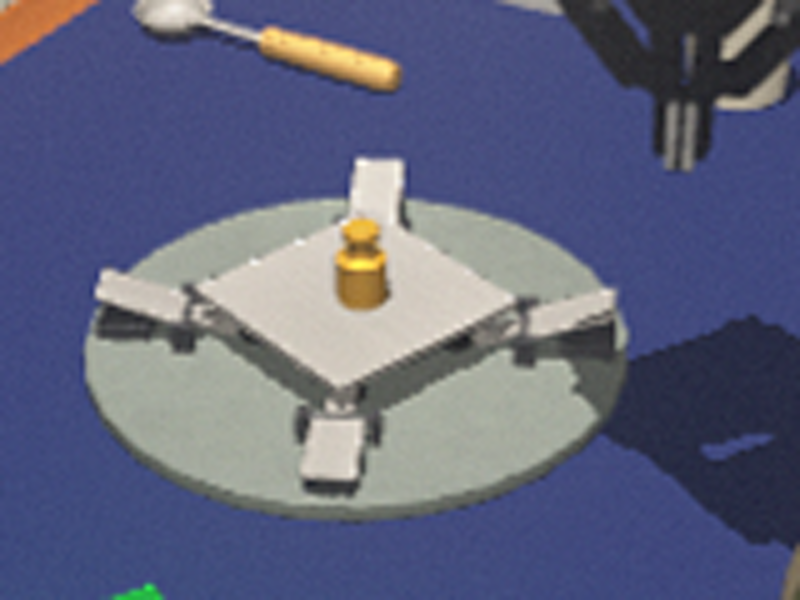

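The near tab at (333,450) lies flat on its ledge. The other three are still raised, the plate is level, the weight is standing at (360,265), and the arm is clear.

```bash
python3 -c "
from rig import ctrl; print(ctrl.finish_job())"
```

```text
the job is handed in; nothing more can be done
None
```

I pressed all four plate corners, found that the one on the jar's side rocks (it sank under about 4 N), pressed only its shim flat, and handed the job in with the weight still standing and the other three shims untouched.

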